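# Turn the display turntable to show the lidded jar

### The job

Push the display turntable round by the spindles on its rim until the lidded jar stands squarely at the front, in line with the brass pointer, and leave the turntable at rest there. Do not touch or lift the pieces standing on it; they must ride round upright in their places, and the other things on the desk stay where they are.

Things in the scene. Friction and masses are not known exactly. Their poses are not given: they have to be found in the camera images.
- turntable: Round oak turntable, 300 mm across, 20 mm thick; top face 50 mm above the desk. Origin: centre of its underside, on the upright turning axis, 30 mm above the desk; z up. Turns without end either way about that axis, stiff enough (about 1.6 N at the rim) to stay where it is left. Eight oak spindles stand on its rim, every 45 degrees, at 22.5, 67.5, 112.5 ... degrees from its own x axis.
- spindle (a point): Top of one of the eight upright rim spindles (the one 22.5 degrees from the turntable's x axis), 138 mm from the turning axis, 110 mm above the desk. Each spindle is a 14 mm post with an 18 mm ball on top and reaches from the disc's top (50 mm) to 110 mm. Closed fingertips let down between two spindles can push one round in an arc.
- stand: Fixed foot under the turntable. Origin on the turning axis at desk level, z up. A low brass pointer (22 mm wide strip with upright fin and arrowhead, up to 38 mm high, below the disc's top) sticks out from under the disc along the stand's own -x axis, to 215 mm from the axis, roughly on the robot's side; it marks the front.
- pointer (a point): The tip of the brass arrowhead, just outside the disc's edge, 171 mm from the turning axis and 36 mm above the desk. The line from the turning axis to this point is the front line.
- jar: White ceramic lidded jar: round belly 58 mm across, a lid wider than the neck and a small knob on top, 74 mm tall. Stands loose on the turntable, its centre 70 mm from the axis, in one of four places 90 degrees apart. Origin: centre of its underside, z up.
- vase: White ceramic vase with a slim neck and no lid, 52 mm across the belly, 74 mm tall; loose on the turntable, centre 70 mm from the axis. Origin: centre of underside.
- bowl: White ceramic open bowl, 60 mm across, 34 mm tall; loose on the turntable, centre 70 mm from the axis. Origin: centre of underside.
- candlestick: Dark iron candlestick with a 54 mm round foot, thin stem and cup, 66 mm tall; loose on the turntable, centre 70 mm from the axis. Origin: centre of underside.
- mug: Bystander: mug, 80 mm across, 95 mm tall, on the desk to the robot's left. Origin: centre of underside.
- pen_pot: Bystander: wooden pen pot with pens, 72 mm across, 140 mm tall, on the desk to the left. Origin: centre of underside.
- book: Bystander: closed book lying flat, 140 x 200 x 30 mm, on the desk to the right. Origin: centre of underside.
- paperweight: Bystander: glass dome paperweight, 72 mm across, 39 mm tall, on the desk to the right. Origin: centre of underside.
- card_tray: Bystander: open wooden card tray, 130 x 100 x 45 mm, on the desk to the right. Origin: centre of underside.

How it is judged (in metres and radians):
At the end, for the whole second after the job is handed in: Jar centre within 10 mm of the front line (axis to pointer), on the pointer side; turntable still (under 0.05 rad/s); its four pieces upright (tilt under 0.1 rad) on the disc, centres 58 to 82 mm from the axis; the five desk things within 20 mm of where they were (y of jar in the frame of stand between -0.01 and 0.01 m and x of jar in the frame of stand below -0.05 m and angular speed of turntable below 0.05 rad/s and horizontal distance between jar and turntable between 0.058 and 0.082 m and angle between each of jar, vase, bowl, candlestick's own z axis and vertical below 0.1 rad and height (world z) of jar between 0.044 and 0.056 m and horizontal distance between vase and turntable between 0.058 and 0.082 m and height (world z) of vase between 0.044 and 0.056 m and horizontal distance between bowl and turntable between 0.058 and 0.082 m and height (world z) of bowl between 0.044 and 0.056 m and horizontal distance between candlestick and turntable between 0.058 and 0.082 m and height (world z) of candlestick between 0.044 and 0.056 m and distance of each of mug, book, pen_pot, paperweight, card_tray from where it was at the start of the episode below 0.02 m); the robot touches nothing.
It fails at once if a piece standing on the turntable is touched (more than 1 N) by the fingers or arm (contact force between any of jar, vase, bowl, candlestick and the fingers above 1 N or contact force between any of jar, vase, bowl, candlestick and the arm above 1 N).
It fails at once if a piece on the turntable is lifted off it or tips (height (world z) of any of jar, vase, bowl, candlestick above 0.065 m or angle between any of jar, vase, bowl, candlestick's own z axis and vertical above 0.3 rad).
It fails at once if something else on the desk is shifted by more than 20 mm (distance of any of mug, book, pen_pot, paperweight, card_tray from where it was at the start of the episode above 0.02 m).
It also fails if it takes over 58 s, if anything falls off the work surface, if the arm or the gripper's body presses on something with over 40 N, if the wrist force passes 120 N, or if a joint passes its speed limit or range.

### The arm

A 7-joint arm with a two-finger parallel gripper is mounted at the origin on the work surface. World frame = base frame: x ahead of the robot, y to its left, z up, the work surface at z = 0. Lengths are in m, angles in degrees, forces in N, time in s.
With the tool pointing down it reaches from about 0.4 to 0.925 m from the base axis. Payload 4.1 kg.
Tool frame: the origin (TCP) lies midway between the tips of the shut fingers; the grasp point (between the pads) lies 19 mm behind it; z points along the fingers, y is the line along which they close (so a half turn about z gives the same grasp; the last joint's range is limited). The gripper opens to 85 mm and grips with 20 to 120 N. Pads are 22 mm wide; open, the fingers measure 114 mm over their backs; the gripper's body (76 mm by 85 mm) begins 54 mm behind the grasp point. The pads swing forward as they close: fully open they stand 13 mm farther back than shut.
Start: joints at [68.755, 22.827, 2.584, 88.041, -1.071, 69.15, -2.905], TCP at [0.175, -0.626, 0.231] pointing down, gripper open.
Joint ranges: [-161.44, 161.44], [-28.35, 127.94], [-78.24, 83.42], [0, 140.83], [-78.03, 258.03], [13.02, 114.36], [-168.23, 168.23]. Speed limits (degrees/s): [147.25, 147.25, 180, 180, 180, 180, 180].

### API

Orientations are given as a 3x3 rotation matrix whose columns are the frame's x, y, z axes.
In Python, from workcell import * gives the robot as it stands. The module is installed in compiled form; this text tells all that it offers. Calls block until the motion is done:
- move_pose(position, orientation): joint-space move of the TCP to a pose.
- move_straight(position, ori=None, speed=0.15, max_force=None): straight line of the TCP; ori=None keeps the orientation; speed is the mean speed in m/s. With max_force (N) it stops when the force on the tool has changed by that much, and returns True; else False.
- move_joints(angles): joint-space move.
- set_gripper(opening, squeeze=None): finger opening in m; squeeze is the grip in N (None keeps the last); returns when the fingers have stopped.
- dwell(seconds).
- solve_ik(position, orientation): joint angles nearest the present ones, or None.
- read_state(): the state.
- read_camera(name): name is "side" or "top"; returns (picture, depth): 420x560x3 uint8, red, green, blue; 420x560 float32, m along the optical axis (not along the pixel's ray), 0 where there is no reading.
- camera_model(name): a dict with "mtx" (3x3 intrinsics, pixels), "rvec" (rotation vector, rad) and "tvec" (3), from world to camera coordinates, as OpenCV has them. Camera axes: x right, y down, z forward; pixel columns grow to the right and rows downward; lengths in m; the calibration is good to about 2 mm. A picture is of the moment at which its call begins. camera_model takes no time and is no camera call.
A pose or a line that the arm cannot do raises IKError and nothing moves.
- close_job(): hands the job in; it is judged then, once.
Trained networks look in the newest picture that a camera, given by its name, has taken for a name from the list of things; names that differ only in an ending like _2 or _b are one class to them, and where a whole thing is asked for, a point or a joint stands for the part that bears it (a point fixed in the world has none). Each returns a list of dicts, best first, with "score" (0 to 1); they miss things now and then, are a little off and sometimes report something else, mostly with a low value. They report only what shows in the picture. A call takes as long as a camera call.
- look_for(query, camera): "position" ([x, y, z] in m, in the coordinates of the camera as it stood for that picture, good to about 4 mm: the middle of the surface that is visible of it).
- regions_of(query, camera): "pixels" (420x560 bool, what is visible of it).
The state is a dict: "time": time; "qpos": joint angles; "joint_velocities": joint speeds; "joint_efforts": joint torques, N m; "tcp_pos": TCP position; "tcp_rot": TCP orientation; "force": force on the tool from outside, world axes, zero at the start; "torque": the same for the moment, N m; "grip_width": finger opening in m; "gripper_force": force on a finger pad.
Only numpy, scipy, OpenCV 4.12 (cv2) and the standard library are available. Lean on these libraries where they do the work, as an engineer would, in place of code of your own. Each camera call takes 0.05 s, during which the arm holds its last target. There are 200 camera calls.

## Working session

There is one attempt and no reset: what is moved stays moved. The work goes in short steps, each a Python script; the robot and the scene stay as the last script left them, time stands still between calls to the robot, and variables do not carry over. Pictures are saved under pics/ and viewed, at most 10 in all, crops included, and the job is handed in when it is done.

```bash
mkdir -p pics; cat > h.py <<'E'
from workcell import *
import numpy as np, cv2
def cam(n):
    m=camera_model(n); R=cv2.Rodrigues(np.array(m["rvec"],float))[0]; return np.array(m["mtx"]),R,np.array(m["tvec"],float).ravel()
def toW(n,p):
    K,R,t=cam(n); return R.T@(np.array(p)-t)
def cloud(n,d):
    K,R,t=cam(n); v,u=np.mgrid[:420,:560]
    P=np.stack([(u-K[0,2])/K[0,0]*d,(v-K[1,2])/K[1,1]*d,d],-1)
    return (P-t)@R
def proj(n,p):
    K,R,t=cam(n); q=K@(R@np.array(p)+t); return q[:2]/q[2]
def save(n,f):
    im,d=read_camera(n); cv2.imwrite("pics/"+f,im[:,:,::-1]); return im,d
E
python3 - <<'E'
from h import *
for n in("top","side"):
    save(n,n+"0.png")
    for q in("turntable","spindle","pointer","stand","jar","vase","bowl","candlestick","mug","pen_pot","book","paperweight","card_tray"):
        print(n,q,[(round(r["score"],2),toW(n,r["position"]).round(3).tolist()) for r in look_for(q,n)][:8 if q=="spindle" else 3])
print(read_state()["time"])
E
```

```text
top turntable [(0.71, [0.561, 0.104, 0.055])]
top spindle [(0.76, [0.557, 0.099, 0.05])]
top pointer [(0.53, [0.416, 0.204, 0.018]), (0.53, [0.31, -0.45, 0.002])]
top stand [(0.69, [0.42, 0.206, 0.023])]
top jar [(0.67, [0.573, 0.033, 0.107])]
top vase [(0.62, [0.554, 0.167, 0.088])]
top bowl [(0.86, [0.647, 0.115, 0.069]), (0.26, [0.489, -0.364, 0.031])]
top candlestick [(0.51, [0.497, 0.091, 0.06])]
top mug [(0.9, [0.459, 0.457, 0.045])]
top pen_pot [(0.84, [0.621, 0.441, 0.074]), (0.57, [0.642, -0.441, 0.033]), (0.34, [0.491, -0.364, 0.03])]
top book [(0.92, [0.643, -0.442, 0.03])]
top paperweight [(0.62, [0.491, -0.363, 0.032])]
top card_tray [(0.91, [0.315, -0.454, 0.003])]
side turntable [(0.94, [0.554, 0.135, 0.051]), (0.25, [0.414, 0.214, 0.011])]
side spindle [(0.86, [0.556, 0.127, 0.05])]
side pointer []
side stand [(0.55, [0.414, 0.212, 0.009]), (0.26, [0.313, -0.448, 0.018]), (0.25, [0.488, -0.356, 0.022])]
side jar [(0.85, [0.573, 0.052, 0.095])]
side vase [(0.62, [0.559, 0.181, 0.086]), (0.36, [0.554, 0.135, 0.048])]
side bowl [(0.71, [0.642, 0.11, 0.071])]
side candlestick [(0.56, [0.497, 0.1, 0.056])]
side mug [(0.76, [0.457, 0.435, 0.046]), (0.48, [0.492, -0.354, 0.024])]
side pen_pot [(0.64, [0.62, 0.444, 0.068]), (0.6, [0.49, -0.354, 0.023])]
side book [(0.86, [0.644, -0.421, 0.034]), (0.59, [0.62, 0.448, 0.065])]
side paperweight [(0.7, [0.489, -0.354, 0.022])]
side card_tray []
1.4
```

View pics/top0.png

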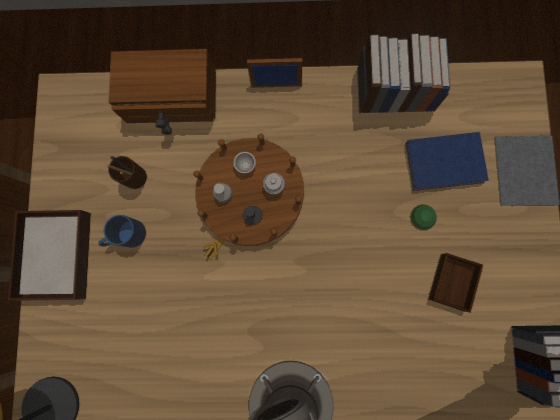

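View pics/side0.png

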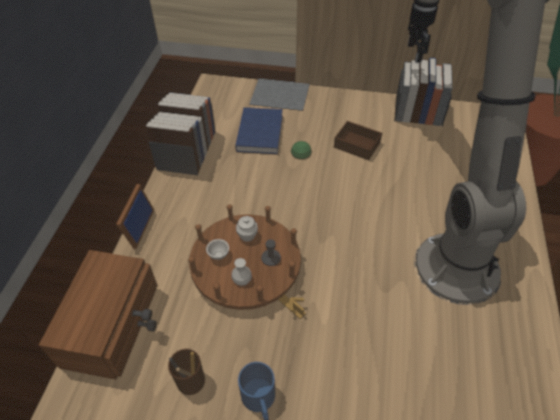

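The top view shows the turntable centred near pixel (250,191), with the jar at (273,184) and the brass arrow at (212,249). I'll fit the axis, spindles and pointer from the depth data.

```bash
cat >> h.py <<'E'
from scipy.optimize import least_squares
def circ(xy,r=None):
    f=lambda p: np.hypot(xy[:,0]-p[0],xy[:,1]-p[1])-(r or p[2])
    return least_squares(f,[*xy.mean(0),r or .03],loss="soft_l1",f_scale=.003).x
def measure(n="top",save_as=None):
    im,d=read_camera(n); W=cloud(n,d); ok=d>0
    near=ok&(np.hypot(W[...,0]-.565,W[...,1]-.11)<.19)
    disc=near&(abs(W[...,2]-.05)<.006)
    cs=max(cv2.findContours(cv2.morphologyEx(disc.astype(np.uint8),cv2.MORPH_CLOSE,np.ones((5,5))),0,1)[0],key=len)[:,0]
    ax=circ(W[cs[:,1],cs[:,0]][:,:2],.15)[:2]
    rr=np.hypot(W[...,0]-ax[0],W[...,1]-ax[1])
    sp=near&(W[...,2]>.08)&(W[...,2]<.125)&(abs(rr-.138)<.02)
    k,l,_,c=cv2.connectedComponentsWithStats(sp.astype(np.uint8))
    S=np.array([W[l==i].mean(0) for i in range(1,k) if (l==i).sum()>3])
    out=dict(im=im,W=W,ax=ax,S=S,disc=disc)
    return out
def ang(p,ax): return np.degrees(np.arctan2(p[1]-ax[1],p[0]-ax[0]))
E
python3 - <<'E'
from h import *
for n in("top","side"):
    m=measure(n); ax=m["ax"]; print(n,"axis",ax.round(4))
    a=np.array([ang(s,ax) for s in m["S"]]); print("spindles",[(round(x,1),round(float(np.hypot(*(s[:2]-ax))),3)) for x,s in zip(a,m["S"])])
    print("phase mod45",np.degrees(np.angle(np.exp(1j*8*np.radians(a)).mean()))/8)
    for q in("jar","vase","bowl","candlestick"):
        r=regions_of(q,n)
        if r:
            P=m["W"][r[0]["pixels"]]; P=P[P[:,2]>.055]; c=(P.max(0)+P.min(0))/2
            med=np.median(P,0); print(q,len(P),med.round(3),ang(med,ax).round(1),np.hypot(*(med[:2]-ax)).round(3))
    hsv=cv2.cvtColor(m["im"],cv2.COLOR_RGB2HSV)
    W=m["W"]; b=(hsv[...,1]>140)&(hsv[...,0]>17)&(hsv[...,0]<35)&(hsv[...,2]>90)&(np.hypot(W[...,0]-.42,W[...,1]-.2)<.07)
    P=W[b]; print("brass",len(P),P.mean(0).round(3),ang(P.mean(0),ax), [ang(p,ax).round(1) for p in P[np.argsort(-np.hypot(*(P[:,:2]-ax).T))[:4]]])
    z=P[:,2]>.022; print(" high",z.sum(),P[z].mean(0),ang(P[z].mean(0),ax))
    u,v=proj(n,[.44,.19,.03]).astype(int)
    cv2.imwrite(f"pics/{n}_crop.png",cv2.resize(m["im"][v-70:v+50,u-60:u+100,::-1],None,fx=5,fy=5,interpolation=cv2.INTER_CUBIC)); print(u,v)
E
```

```text
top axis [0.5671 0.1041]
spindles [(np.float64(-15.5), 0.137), (np.float64(29.9), 0.136), (np.float64(-60.6), 0.137), (np.float64(75.0), 0.137), (np.float64(-105.4), 0.138), (np.float64(120.1), 0.137), (np.float64(-150.2), 0.137), (np.float64(164.9), 0.137)]
phase mod45 -15.22710759447076
jar 382 [0.572 0.033 0.11 ] -86.2 0.071
vase 292 [0.553 0.168 0.089] 102.5 0.066
bowl 343 [0.644 0.116 0.07 ] 8.9 0.078
candlestick 248 [0.495 0.092 0.059] -170.4 0.073
brass 158 [0.414 0.207 0.025] 146.13465576637657 [np.float64(147.1), np.float64(145.5), np.float64(148.0), np.float64(146.8)]
 high 96 [0.41326778 0.20865127 0.03730959] 145.7835480815144
218 238
side axis [0.5648 0.1078]
spindles [(np.float64(-59.8), 0.136), (np.float64(-105.4), 0.135), (np.float64(-14.3), 0.137), (np.float64(-151.0), 0.136), (np.float64(30.7), 0.139), (np.float64(163.8), 0.138), (np.float64(75.3), 0.14), (np.float64(119.4), 0.14)]
phase mod45 -15.155186884096562
jar 278 [0.495 0.103 0.062] -176.2 0.07
vase 351 [0.553 0.185 0.087] 98.4 0.078
bowl 316 [0.639 0.105 0.073] -1.9 0.074
candlestick 281 [0.495 0.103 0.062] -176.1 0.07
brass 0 [nan nan nan] nan []
 high 0 [nan nan nan] nan
285 294<stdin>:13: RuntimeWarning: Mean of empty slice.
  ret = um.true_divide(
<stdin>:14: RuntimeWarning: Mean of empty slice.
```

View pics/top_crop.png

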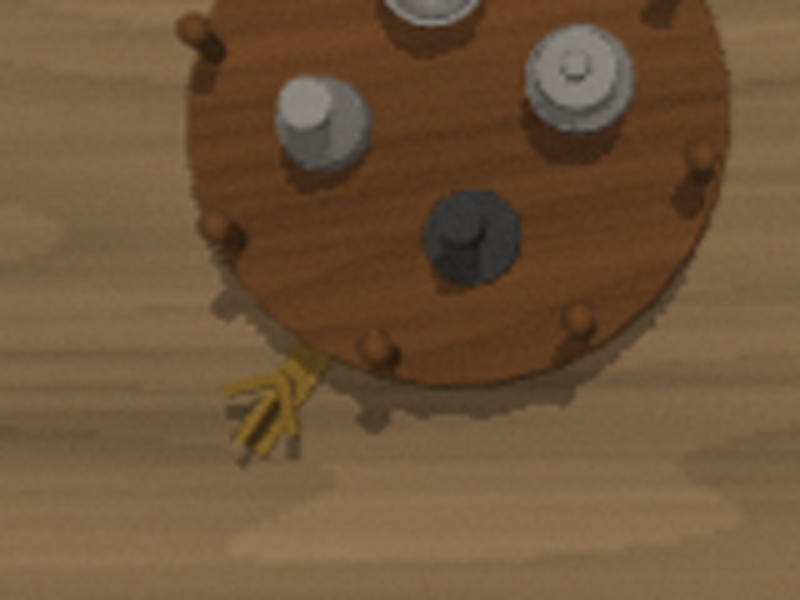

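The crop confirms the jar (lid and knob) at upper right, (575,65), and the arrow at lower left, (265,405). The jar must turn about −128° clockwise. I'll push the spindle at 255° round the near side, and plan the IK chain first.

```bash
cat >> h.py <<'E'
def ori(th,s=1):  # tool down, y radial at angle th (deg)
    a=np.radians(th); y=s*np.array([np.cos(a),np.sin(a),0]); z=np.array([0,0,-1.]); return np.stack([np.cross(y,z),y,z],1)
def at(ax,th,z,r=.142):
    a=np.radians(th); return np.array([ax[0]+r*np.cos(a),ax[1]+r*np.sin(a),z])
E
python3 - <<'E'
from h import *
m=measure(); W=m["W"]; ax=m["ax"]
print("axis from spindles",circ(m["S"][:,:2],.138)[:2].round(4))
k=(W[...,2]>.117)&(np.hypot(W[...,0]-.573,W[...,1]-.033)<.035); c=W[k].mean(0); print("knob",k.sum(),c.round(4),ang(c,ax),np.hypot(*(c[:2]-ax)))
k=(W[...,2]>.098)&(np.hypot(W[...,0]-.573,W[...,1]-.033)<.035); c=W[k].mean(0); print("lid",k.sum(),c.round(4),ang(c,ax))
for s in(1,-1):
    for off in (-30,0,30):
        out=[]
        for th in range(277,130,-20):
            q=solve_ik(at(ax,th,.078),ori(th+off,s)); out.append(None if q is None else np.round(q).astype(int).tolist())
        print(s,off,[o and (o[0],o[4],o[6]) for o in out])
E
```

```text
axis from spindles [0.5667 0.1035]
knob 38 [0.5754 0.0346 0.1212] -83.41592212930105 0.06995816235242007
lid 233 [0.5748 0.0343 0.1126] -83.99178264484496
1 -30 [(15, 12, -123), (14, 9, -142), (14, 9, -164), (-64, -43, -138), (42, 29, 126), (36, 29, 99), (29, 32, 72), (16, 28, 53)]
1 0 [(18, 14, -95), (19, 12, -115), (19, 11, -137), (17, 11, -161), (-71, -41, -136), (36, 29, 129), (29, 32, 102), (24, 37, 76)]
1 30 [(21, 16, -67), (22, 14, -86), (22, 13, -108), (22, 13, -133), (21, 14, -160), (-71, -29, -144), (29, 32, 132), (24, 37, 106)]
-1 -30 [(30, 23, 47), (30, 20, 29), (31, 19, 7), (33, 19, -19), (33, 21, -47), (29, 23, -75), (23, 26, -103), (13, 25, -124)]
-1 0 [(32, 25, 75), (32, 22, 57), (33, 20, 35), (35, 20, 10), (34, 22, -18), (30, 24, -46), (22, 25, -72), (18, 30, -99)]
-1 30 [(47, 43, 92), (49, 39, 72), (38, 24, 62), (37, 22, 39), (36, 23, 11), (31, 25, -17), (22, 25, -42), (16, 28, -66)]
```

```bash
python3 - <<'E'
from h import *
ax=np.array([.567,.1038])
set_gripper(0)
move_pose(at(ax,277.3,.24),ori(277.3,-1))
print(read_state()["time"],read_state()["grip_width"])
move_straight(at(ax,277.3,.13),speed=.15)
print(move_straight(at(ax,277.3,.078),speed=.06,max_force=6),read_state()["tcp_pos"])
for th in np.linspace(277.3,143,11)[1:]:
    if move_straight(at(ax,th,.078),ori(th,-1),speed=.07,max_force=12): print("stopped",th);break
st=read_state(); print(st["time"],st["tcp_pos"],st["force"])
for n in("top","side"):
    m=measure(n); save(n,n+"1.png"); print(n,m["ax"],sorted(round(float(ang(s,ax))%360,1) for s in m["S"]))
E
```

```text
5.2583 -0.00016946473926348138
False [ 0.58545335 -0.03693556  0.07838119]
13.4083 [0.4534263  0.18877055 0.07794968] [-0.26434771 -0.75801443  0.7464554 ]
top [0.57071047 0.10157271] [44.9, 89.1, 179.8, 224.7, 269.6, 314.7, 359.8]
side [0.57303987 0.11066541] [2.8, 47.5, 90.8, 136.9, 177.5, 269.2, 316.3]
```

View pics/side1.png

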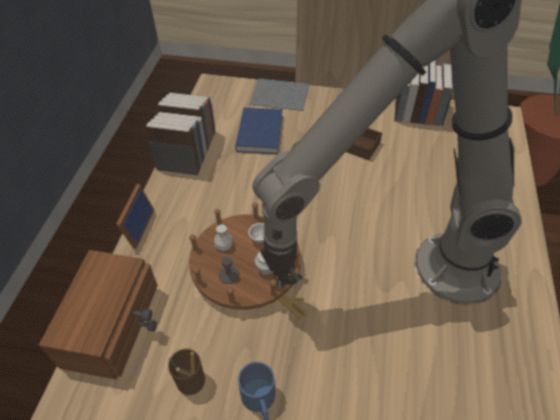

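The turntable has turned 120° as predicted, with the pieces upright and the jar at about pixel (265,262). It needs 10.2° more, then I'll back off, lift, retreat and check.

```bash
python3 - <<'E'
from h import *
ax=np.array([.567,.1038])
for th in (138,132.8,138):
    move_straight(at(ax,th,.078),ori(th,-1),speed=.04,max_force=12)
move_straight(at(ax,138,.2),speed=.12)
move_pose([.35,-.25,.3],ori(138,-1))
m=measure(); W=m["W"]; save("top","top2.png"); save("side","side2.png")
print(m["ax"],sorted(round(float(ang(s,ax))%360,1) for s in m["S"]))
e=at(ax,146,0,.07)
k=(W[...,2]>.098)&(W[...,2]<.13)&(np.hypot(W[...,0]-e[0],W[...,1]-e[1])<.035); c=W[k].mean(0); print("lid",k.sum(),c.round(4),ang(c,ax),np.hypot(*(c[:2]-ax)))
hsv=cv2.cvtColor(m["im"],cv2.COLOR_RGB2HSV)
b=(hsv[...,1]>140)&(hsv[...,0]>17)&(hsv[...,0]<35)&(hsv[...,2]>90)&(np.hypot(W[...,0]-.42,W[...,1]-.2)<.07)
print("brass",ang(W[b].mean(0),ax),read_state()["time"])
E
```

```text
[0.56727951 0.10399567] [34.8, 79.8, 125.1, 169.9, 214.9, 259.6, 304.6, 349.7]
lid 231 [0.5076 0.1401 0.1129] 148.55385515833888 0.06961385844140607
brass 146.1403383722733 18.0583
```

View pics/top2.png

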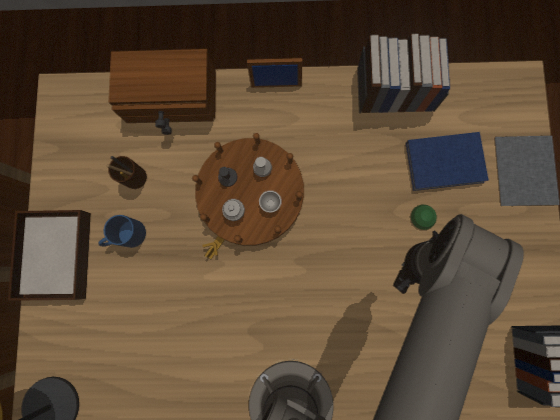

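The picture shows the jar at (233,209), in line with the arrow at (212,249). The error is about 2° (roughly 3 mm, limit 10 mm), and all the pieces are upright. Handing in.

```bash
python3 -c "
from workcell import *
dwell(0.5); print(close_job())"
```

```text
the job is handed in; nothing more can be done
None
```

I handed the job in with the jar at the front: by camera it sits about 2.4° (roughly 3 mm, limit 10 mm) off the pointer line, and the pieces look upright. It took about 19 s; the hand-in call returned no verdict, so I don't have the judged result.

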